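# Close a trimming chuck on an upturned bowl by pushing its bars round

## Task

An upturned bowl stands off centre on the three-jaw trimming chuck. With a fingertip, push the bars of the chuck's ring round clockwise (seen from above) until all three jaws bear firmly on the rim and the bowl is centred, gripped but not crushed, and then leave the chuck clear. Push on the bars only: do not touch, tip or lift the soft bowl, do not push on the jaws, and leave the things standing around where they are.

Things in the scene. Friction and masses are not known exactly. Their poses are not given: they have to be found in the camera images.
- chuck_centre (a point): centre of the chuck's top face, on its upright axis, 60 mm above the worktop. The chuck is fixed to the bench: dark pedestal 168 mm across, round grooved aluminium table 176 mm across and 10 mm thick with three radial slots, and under the table a dark ring, 148 mm across, that turns and carries three bars
- scroll_ring (a joint): turn of ring and bars, rad, clockwise from above (0 to 2.45, starts below 0.6). Each rad moves the jaws 11 mm inward together (at 0 their inner faces are 60 mm from the axis); all touch the bowl near 1.85, then springs yield. Turning it takes 3 to 4.5 N near a bar's end; 6.5 to 9 N (2.05 to 2.2) grips well, 11 N (2.35) crushes. Stays where left, or springs back to about 2.05
- bar_0_end (a point): centre of the black ball (18 mm) at the end of one of the three steel bars: 126 mm from the chuck's axis, 54 mm above the worktop. The bars are round, 10 mm thick, 120 degrees apart, point outward from the ring and slope up (37 mm high at 66 mm from the axis); they can be pushed anywhere between 95 mm and 120 mm from the axis
- bar_1_end (a point): the same for the second bar
- bar_2_end (a point): the same for the third bar
- jaw_0: one of three jaws: a steel shoe on the table carrying an upright post in a black nylon sleeve (20 mm diameter, turns on its bolt, reaches 29 mm above the table), sprung outward: it gives 6 mm, 5 N per mm; origin on the unloaded post's axis at the table's top; slides toward the chuck's axis
- jaw_1: the second jaw, 120 degrees from the first
- jaw_2: the third jaw
- bowl: the brown bowl to be gripped, 82 mm across the rim and 30 mm high, loose, standing upside down on the chuck's table among the jaws; origin at the centre of its foot, which is on top (90 mm above the worktop); its own z points down
- next_bowl: a larger brown bowl, 95 mm across and 40 mm high, standing the right way up; origin under its centre
- cup: a grey-brown clay cup, 63 mm across and 60 mm high, upright; origin under its centre
- loop_tool: a trimming tool with a wooden handle and wire loop, 167 mm long, 15 mm thick, lying flat along its own y; origin under its centre
- rib: a flat kidney-shaped wooden rib, 64 x 110 x 8 mm, lying flat; origin under its centre

How it is judged:
On the way:
1. all three jaws bear on the bowl while a finger pushes the ring round (contact force between each of jaw_0, jaw_1, jaw_2 and bowl above 1 N and contact force between the fingers and scroll_ring above 0.5 N), for 0.05 s.
At the end, for the whole second after the job is handed in: Each of the three jaws presses on the bowl with more than 1 N by itself, the bowl's axis is within 3 mm of the chuck's, the bowl still sits flat (within 0.08 rad) and upside down on the chuck's table, and the bowl and the ring are at rest (contact force between each of jaw_0, jaw_1, jaw_2 and bowl above 1 N and horizontal distance between bowl and chuck_centre below 0.003 m and height (world z) of bowl between 0.086 and 0.094 m and angle between bowl's own z axis and vertical above 3.06 rad and linear speed of bowl below 0.01 m/s and velocity of joint scroll_ring between -0.05 and 0.05 rad/s); the robot touches nothing.
It fails at once if the robot touches the bowl (contact force between any of the fingers, the arm and bowl above 0.5 N).
It fails at once if the robot pushes on a jaw (contact force between any of the fingers, the arm and jaw_0 above 2 N or contact force between any of the fingers, the arm and jaw_1 above 2 N or contact force between any of the fingers, the arm and jaw_2 above 2 N).
It fails at once if the bowl is lifted or tipped (height (world z) of bowl above 0.1 m or angle between bowl's own z axis and vertical below 2.9 rad).
It fails at once if the soft bowl is crushed (a jaw presses with more than 30 N) (contact force between any of jaw_0, jaw_1, jaw_2 and bowl above 30 N).
It fails at once if something standing around is moved by more than 15 mm (distance of any of next_bowl, cup, loop_tool, rib from where it was at the start of the episode above 0.015 m).
It also fails if it takes over 64 s, if anything falls off the work surface, if the arm or the gripper's body presses on something with over 40 N, if the wrist force passes 120 N, or if a joint passes its speed limit or range.

## Robot

A 6-joint arm with a two-finger parallel gripper is mounted at the origin on a cart in front of the work surface, level with it; the furniture and walls round the work are solid. World frame = base frame: x ahead of the robot, y to its left, z up, the work surface at z = 0. Lengths are in m, angles in rad, forces in N, time in s.
With the tool pointing down it reaches from about 0.4 to 0.925 m from the base axis. Payload 12.5 kg.
Tool frame: the origin (TCP) lies on the centre line of the jaws, within the pads' length; the fingertips stand 17 mm ahead of it and the grasp point (between the pads) lies 2 mm behind it (robot.tip_extent is the distance from the TCP to the fingertips, in m); z points along the fingers, y is the line along which they close (so a half turn about z gives the same grasp; the last joint's range is limited). The gripper opens to 95 mm and grips with 3 to 60 N. Pads are 20 mm wide; open, the fingers measure 119 mm over their backs; the gripper's body (75 mm by 180 mm) begins 59 mm behind the grasp point.
Start: joints at [-1.357, 0.491, 1.559, -0, 1.092, -0.106], TCP at [0.197, -0.593, 0.232] pointing down, gripper open.
Joint ranges: [-3.1, 3.1], [-0.84, 2.19], [0.05, 2.79], [-1.13, 4.28], [0.06, 2.93], [-2.69, 2.69]. Speed limits (rad/s): [2.22, 2.22, 2.79, 3.14, 3.14, 3.14].

## Interface

Orientations are given as [roll, pitch, yaw] about the fixed x, y, z axes, in that order (R = Rz(yaw) Ry(pitch) Rx(roll)).
In Python, from cell import sensors, eyes, robot gives the robot as it stands.
- The arm moves only by the tool carry_out, never from a script. Its argument "targets" is a list of rows, each a list of 7 numbers: the shift along the tool's x, y, z in parts of the range, where 1.0 means 1 m, then the turn, a rotation vector about the tool's x, y, z in fractions of the full range, 1 being 360 degrees, then the opening, from 0 (shut) to 1 (fully open). In form: [[tx, ty, tz, wx, wy, wz, claw], ...]. A call has 1 to 8 rows; each row is the pose to reach, as a shift and turn from the pose commanded when the call began, along the tool's axes at that moment; what a row does not reach only later rows make up. A row lasts 1/8 s, in which the tool goes at most 62.5 mm and 10.7 degrees, less where a joint would pass 70% of its speed; a pose out of reach is approached as far as the arm can. No shift or turn number may pass 1 either way. A call with a gripper value outside its range is refused whole. The fingers move at their own pace and stop on an object; "grip_force" is the grip in N (left out, the last holds). Time passes only in rows, so rows that repeat a pose let the fingers close. It gives the time, the measured TCP pose, the force, the opening and the grip force at its end, in the units of the state.
- sensors.sense(): the state, without advancing time (a new reading comes with each control period).
- eyes.snapshot(name): name is "scene" or "top" or "wrist"; returns a dict with "pixels" (420x560x3 uint8, red, green, blue), "mtx" (3x3 intrinsics, pixels), "rvec" (rotation vector, rad) and "tvec" (3), from world to camera coordinates, as OpenCV has them. Camera axes: x right, y down, z forward; pixel columns grow to the right and rows downward; lengths in m; the calibration is good to about 2 mm. A picture is of the moment at which its call begins. There is no depth.
- robot.hand_in(): hands the job in; it is judged then, once.
The state is a dict: "clock": time; "qpos": joint angles; "joint_vel": joint speeds; "effort": joint torques, N m; "tool_pos": TCP position; "tool_rot": TCP orientation; "wrist_force": force on the tool from outside, world axes, zero at the start; "torque": the same for the moment, N m; "grip_width": finger opening in m; "grasp_force": force on a finger pad.
Only numpy, scipy, OpenCV 4.12 (cv2) and the standard library are available. Lean on these libraries where they do the work, as an engineer would, in place of code of your own. Each camera call takes 0.05 s, during which the arm holds its last target. There are 200 camera calls.

## Working session

There is one attempt and no reset: what is moved stays moved. The work goes in short steps, Python scripts to look and compute and a tool call to move; the robot and the scene stay as the last step left them, time stands still between calls to the robot, and variables do not carry over. Pictures are saved under pics/ and viewed, at most 10 in all, crops included, and the job is handed in when it is done.

Besides the shell and the picture viewer there is one more tool, called after "Emit:" by a JSON object that holds its "name" and its "arguments". carry_out: Moves the arm, as the interface text tells. Its arguments: {"type":"object","properties":{"targets":{"type":"array","items":{"type":"array","items":{"type":"number"}}},"grip_force":{"type":"number"}},"required":["targets"]}

```bash
mkdir -p pics; python3 - <<'E'
from cell import sensors, eyes, robot
import cv2,pickle
d={}
for n in("scene","top"):
    s=eyes.snapshot(n); d[n]=s; cv2.imwrite(f"pics/{n}0.png",s["pixels"][:,:,::-1])
    print(n,s["mtx"].tolist(),s["rvec"],s["tvec"])
pickle.dump(d,open("s0.pkl","wb"))
print(sensors.sense(),robot.tip_extent)
E
```

```text
scene [[409.03386042114556, 0.0, 275.54505944727055], [0.0, 409.03386042114556, 208.31462620467718], [0.0, 0.0, 1.0]] [ 1.03114702 -2.13110749  1.24398563] [0.27989262 0.33386415 0.7982117 ]
top [[379.49827562613666, 0.0, 279.35966662581154], [0.0, 379.49827562613666, 212.6583518096885], [0.0, 0.0, 1.0]] [ 2.21737271 -2.16113985  0.08086986] [-0.12473012  0.57363371  1.16885155]
{'clock': 0.1, 'qpos': array([-1.35660731e+00,  4.91482942e-01,  1.55938664e+00,  4.10468537e-06,
        1.09167873e+00, -1.05583512e-01]), 'joint_vel': array([ 0.00021779, -0.00174789, -0.00109509, -0.00043682, -0.00129419,
        0.00218424]), 'effort': array([ 1.75202851e-03, -6.13621545e+01, -2.58605558e+01,  6.93225022e-02,
        4.69913101e-02, -7.18502429e-05]), 'tool_pos': array([ 0.19646031, -0.59311736,  0.23113096]), 'tool_rot': array([-3.14064270e+00, -1.04334856e-04,  3.19770586e-01]), 'wrist_force': array([0.18754256, 0.22009597, 0.60271261]), 'torque': array([ 0.01688711, -0.02998936, -0.04944373]), 'grasp_force': 0.0, 'grip_width': 0.09526268807951453} 0.017
```

View pics/scene0.png

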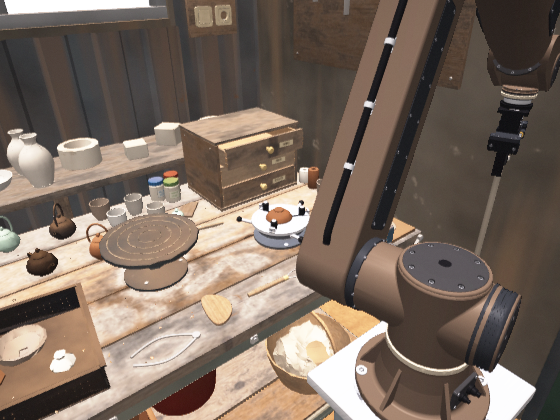

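View pics/top0.png

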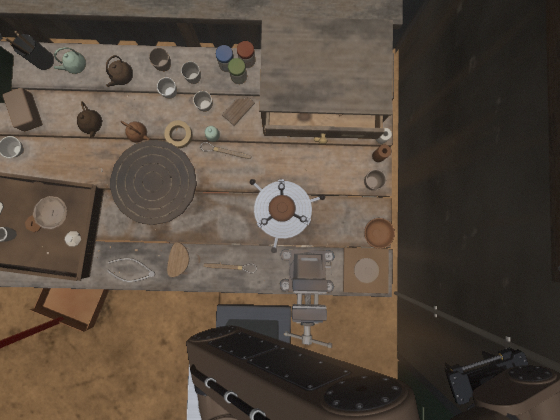

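The scene view shows the chuck at about (280,225). In the top view its table is at (283,209), with ball ends near (252,182), (322,198) and (275,249), the cabinet behind it, and the next bowl at (379,233). I'll enlarge both views to measure.

```bash
cat > h.py <<'E'
import cv2,numpy as np
def cam(s):
    R=cv2.Rodrigues(np.array(s["rvec"],float))[0]; return R,np.array(s["tvec"],float).ravel(),np.array(s["mtx"])
def onplane(s,uv,z):
    R,t,K=cam(s); d=R.T@np.linalg.inv(K)@np.array([*uv,1.]); c=-R.T@t
    return c+d*(z-c[2])/d[2]
def proj(s,P):
    return cv2.projectPoints(np.array(P,float).reshape(-1,1,3),np.array(s["rvec"],float),np.array(s["tvec"],float),np.array(s["mtx"]),None)[0].reshape(-1,2)
def tri(pairs):
    A=np.zeros((3,3));b=np.zeros(3)
    for s,uv in pairs:
        R,t,K=cam(s); d=R.T@np.linalg.inv(K)@np.array([*uv,1.]); d/=np.linalg.norm(d); c=-R.T@t
        M=np.eye(3)-np.outer(d,d); A+=M; b+=M@c
    return np.linalg.solve(A,b)
E
python3 - <<'E'
import pickle,cv2,numpy as np
from h import *
d=pickle.load(open("s0.pkl","rb"))
a=cv2.resize(d["top"]["pixels"][165:265,233:333],None,fx=4,fy=4,interpolation=cv2.INTER_CUBIC)
b=cv2.resize(d["scene"]["pixels"][175:275,230:330],None,fx=4,fy=4,interpolation=cv2.INTER_CUBIC)
cv2.imwrite("pics/c0.png",np.hstack([a,b])[:,:,::-1])
for n,uv,z in(("chuck",(283,209),.06),("b",(252,182),.054),("b",(322,198),.054),("b",(275,249),.054),("bowl2",(379,233),.04),("cup",(374,180),.06),("tool",(230,266),0),("cabL",(262,133),.0),("cabR",(390,140),.0)):print(n,onplane(d["top"],uv,z).round(3))
E
```

```text
chuck [ 0.585 -0.121  0.06 ]
b [ 0.666 -0.024  0.054]
b [ 0.623 -0.239  0.054]
b [ 0.464 -0.099  0.054]
bowl2 [ 0.521 -0.418  0.04 ]
cup [ 0.681 -0.396  0.06 ]
tool [0.405 0.041 0.   ]
cabL [ 0.834 -0.047  0.   ]
cabR [ 0.823 -0.462  0.   ]
```

View pics/c0.png

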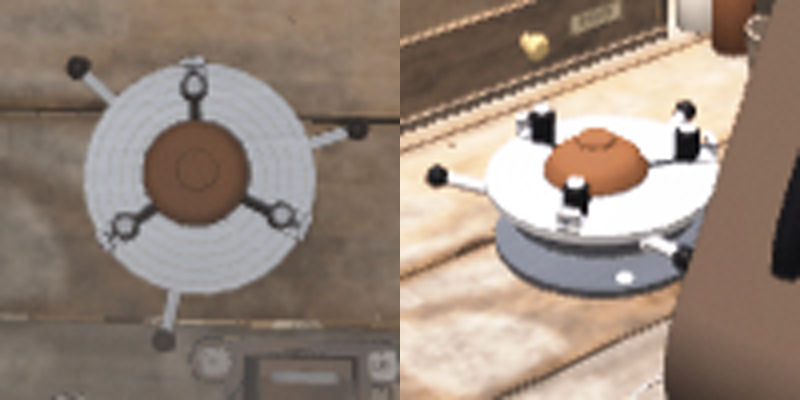

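The crop shows the top-view balls at (78,68), (357,128) and (164,341), with the table centred near (199,177). In the scene half, the balls are at (437,175) and (683,258), plus one behind a post at (684,110). The posts are at about (195,90), (125,225) and (283,213) in the top view. Next I'll triangulate.

```bash
python3 - <<'E'
import pickle
from h import *
from scipy.optimize import least_squares
d=pickle.load(open("s0.pkl","rb"));T,S=d["top"],d["scene"]
tp=lambda u,v:((u+.5)/4-.5+233,(v+.5)/4-.5+165)
sp=lambda u,v:((u-400+.5)/4-.5+230,(v+.5)/4-.5+175)
B=[(78,68),(357,128),(164,341)]
P=[onplane(T,tp(*b),.054) for b in B]
for p in P:
    q=proj(S,p)[0]; print(p.round(4),"scene crop",((q[0]-230+.5)*4+400).round(),((q[1]-175+.5)*4).round())
for sb,k in(((437,175),0),((683,258),2),((684,110),1)):
    print(k,tri([(T,tp(*B[k])),(S,sp(*sb))]).round(4))
f=lambda x:np.concatenate([np.array(P[k])[:2]-x[:2]-.126*np.array([np.cos(x[2]-k*2*np.pi/3),np.sin(x[2]-k*2*np.pi/3)]) for k in range(3)])
r=least_squares(f,[.585,-.121,.9]);print("fit",r.x.round(4),np.rad2deg(r.x[2]),r.fun.round(4))
# table centre
print("table c",onplane(T,tp(199,177),.06))
for j in((195,90),(125,225),(283,213)):
    p=onplane(T,tp(*j),.089); v=p-np.array([r.x[0],r.x[1],0]); print("jaw",p.round(3),np.hypot(*v[:2]).round(4),np.rad2deg(np.arctan2(v[1],v[0])).round(1))
print("bowl",onplane(T,tp(197,170),.09))
E
```

```text
[ 0.6673 -0.0241  0.054 ] scene crop 440.0 176.0
[ 0.6267 -0.2383  0.054 ] scene crop 687.0 110.0
[ 0.4612 -0.0953  0.054 ] scene crop 688.0 258.0
0 [ 0.6679 -0.0233  0.0541]
2 [ 0.4621 -0.0943  0.0532]
1 [ 0.6275 -0.2375  0.054 ]
fit [ 0.5851 -0.1193  0.8584] 49.18037299868455 [-0.0002 -0.0002  0.0003 -0.0001 -0.0001  0.0003]
table c [ 0.58562926 -0.11860336  0.06      ]
jaw [ 0.648 -0.114  0.089] 0.0631 5.1
jaw [ 0.546 -0.065  0.089] 0.0668 125.2
jaw [ 0.558 -0.181  0.089] 0.0671 -113.5
bowl [ 0.58841089 -0.11662427  0.09      ]
```

Careful with the scale: shifts go in shares of 1 m and turns go in shares of 360 degrees. That gives: 33 cm / 100 = 0.33, 29 cm / 100 = 0.29, -80 degrees / 360 = -0.2222.

Emit:
{"name": "carry_out", "arguments": {"targets": [[0.04,-0.035,0,0,0,-0.0278,0],[0.08,-0.07,0,0,0,-0.0556,0],[0.12,-0.105,0,0,0,-0.0833,0],[0.16,-0.14,0,0,0,-0.1111,0],[0.205,-0.175,0,0,0,-0.1389,0],[0.25,-0.21,0,0,0,-0.1667,0],[0.29,-0.245,0,0,0,-0.1944,0],[0.33,-0.28,0,0,0,-0.2222,0]], "grip_force": 40}}

```text
clock: 1.1
tool_pos: [0.4224, -0.2221, 0.2316]
tool_rot: [-3.141, 0.0, 1.722]
wrist_force: [0.3, -0.6, -0.6]
grip_width: 0.0206
grasp_force: 0.0
```

```bash
cat >> h.py <<'E'
from scipy.spatial.transform import Rotation as Ro
CX=np.array([.5853,-.1188])
def togo(st,beta,z,off=.017,r=.106):
    R=Ro.from_euler("xyz",st["tool_rot"]).as_matrix(); b=np.deg2rad(beta)
    p=np.array([*(CX+r*np.array([np.cos(b),np.sin(b)])-off*np.array([np.sin(b),-np.cos(b)])),z])
    Rg=Ro.from_euler("xyz",[np.pi,0,b]).as_matrix()
    print("q",st["qpos"].round(2),"pos",st["tool_pos"].round(4),"yaw",np.rad2deg(st["tool_rot"]).round(1),"F",st["wrist_force"].round(1),"t",st["clock"])
    print("goal",p.round(4),"shift cm",(R.T@(p-st["tool_pos"])*100).round(2),"rot",np.rad2deg(Ro.from_matrix(R.T@Rg).as_rotvec()).round(1))
E
python3 - <<'E'
from h import *
from cell import sensors,eyes
togo(sensors.sense(),178,.23)
s=eyes.snapshot("scene");cv2.imwrite("pics/s1.png",cv2.resize(s["pixels"][150:330,210:450],None,fx=3,fy=3)[:,:,::-1])
E
```

```text
q [-0.62  0.28  1.91 -0.    0.95 -0.77] pos [ 0.4224 -0.2221  0.2316] yaw [-180.     0.    98.7] F [ 0.3 -0.6 -0.6] t 1.1
goal [ 0.4788 -0.1321  0.23  ] shift cm [8.05 6.93 0.15] rot [ -0.   -0.  -79.3]
```

View pics/s1.png

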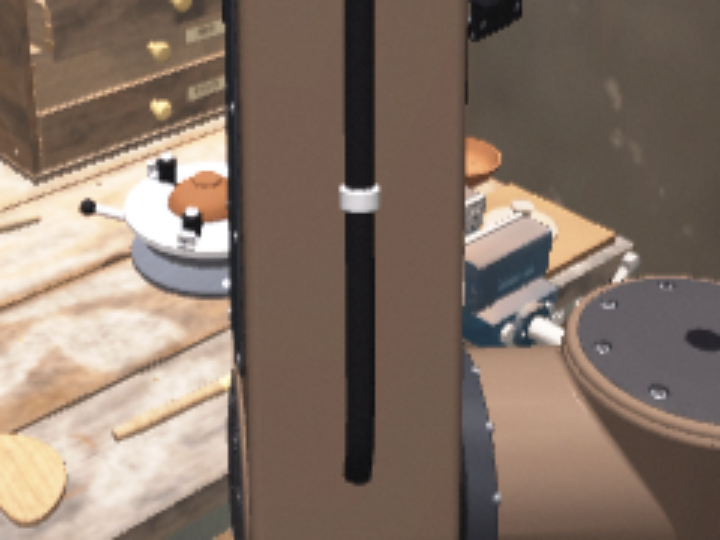

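The arm hides part of the view. The vise shows at crop (465–555, 200–345), so I'll check its height, since the gripper body could pass near it.

```bash
python3 - <<'E'
from h import *
import pickle
d=pickle.load(open("s0.pkl","rb"));T,S=d["top"],d["scene"]
for u,v in((552,222),(468,268),(478,200)):
    for z in(0,.05,.1,.15):
        p=onplane(S,(210+u/3,150+v/3),z); print((u,v),p.round(3),"top crop4",((proj(T,p)[0]-[270,235])*7).round())
a=cv2.resize(T["pixels"][235:315,270:350],None,fx=7,fy=7,interpolation=cv2.INTER_CUBIC)
cv2.imwrite("pics/v.png",a[:,:,::-1])
E
```

```text
(552, 222) [ 0.401 -0.435  0.   ] top crop4 [776. 253.]
(552, 222) [ 0.353 -0.364  0.05 ] top crop4 [642. 373.]
(552, 222) [ 0.304 -0.292  0.1  ] top crop4 [494. 504.]
(552, 222) [ 0.256 -0.221  0.15 ] top crop4 [331. 648.]
(468, 268) [ 0.398 -0.299  0.   ] top crop4 [473. 253.]
(468, 268) [ 0.35  -0.237  0.05 ] top crop4 [348. 372.]
(468, 268) [ 0.301 -0.176  0.1  ] top crop4 [210. 504.]
(468, 268) [ 0.253 -0.115  0.15 ] top crop4 [ 59. 648.]
(478, 200) [ 0.482 -0.411  0.   ] top crop4 [723.  72.]
(478, 200) [ 0.428 -0.341  0.05 ] top crop4 [591. 196.]
(478, 200) [ 0.373 -0.272  0.1  ] top crop4 [446. 332.]
(478, 200) [ 0.319 -0.202  0.15 ] top crop4 [286. 483.]
```

View pics/v.png

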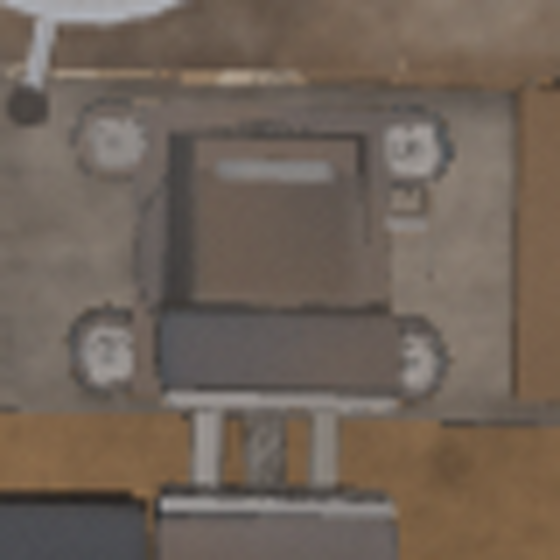

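The vise is around 0.1 m high and close to bar 2's start, so bar 0, on the far side, may be the better one to push. I'll check the cabinet and drawer clearance first.

```bash
python3 - <<'E'
from h import *
from cell import sensors
import pickle
d=pickle.load(open("s0.pkl","rb"));T,S=d["top"],d["scene"]
for n,t,s in(("knob top",(322,139),(271,150)),("knob low",(322,139),(265,173))):
    p=tri([(T,t),(S,s)]); print(n,p.round(3),proj(T,p).round(),proj(S,p).round())
for z in(.0,.05,.1,.15,.2): print(z,onplane(T,(322,139),z).round(3),onplane(T,(300,134),z).round(3))
st=sensors.sense(); togo(st,62,.23); togo(st,62,.050)
E
```

```text
knob top [ 0.765 -0.221  0.199] [[323. 140.]] [[270. 150.]]
knob low [ 0.796 -0.225  0.104] [[320. 138.]] [[267. 173.]]
0.0 [ 0.82  -0.242  0.   ] [ 0.834 -0.17   0.   ]
0.05 [ 0.807 -0.236  0.05 ] [ 0.82  -0.168  0.05 ]
0.1 [ 0.793 -0.23   0.1  ] [ 0.806 -0.165  0.1  ]
0.15 [ 0.78  -0.225  0.15 ] [ 0.792 -0.162  0.15 ]
0.2 [ 0.766 -0.219  0.2  ] [ 0.778 -0.159  0.2  ]
q [-0.61  0.28  1.91  0.    0.95 -0.78] pos [ 0.4241 -0.2181  0.2316] yaw [ 1.80e+02 -1.00e-01  9.93e+01] F [0.2 4.1 0.4] t 1.15
goal [ 0.6201 -0.0172  0.23  ] shift cm [16.67 22.57  0.19] rot [ 0.  -0.1 37.3]
q [-0.61  0.28  1.91  0.    0.95 -0.78] pos [ 0.4241 -0.2181  0.2316] yaw [ 1.80e+02 -1.00e-01  9.93e+01] F [0.2 4.1 0.4] t 1.15
goal [ 0.6201 -0.0172  0.05  ] shift cm [16.65 22.56 18.19] rot [ 0.  -0.1 37.3]
```

Bar 0 it is. Holding yaw at 0 keeps the body's maximum x near 0.73, and the drawer knob is at 0.765. Next I'll work out the approach and the push path.

```bash
cat >> h.py <<'E'
def fpos(beta,gap=0.,r=.108):
    b=np.deg2rad(beta); d=.005+.012*abs(np.cos(b))+.010*abs(np.sin(b))+gap
    return CX+r*np.array([np.cos(b),np.sin(b)])+d*np.array([-np.sin(b),np.cos(b)])
def rel(st,p,yaw=0):
    R=Ro.from_euler("xyz",st["tool_rot"]).as_matrix();Rg=Ro.from_euler("xyz",[np.pi,0,np.deg2rad(yaw)]).as_matrix()
    return (R.T@(np.array(p)-st["tool_pos"])*100).round(2),np.rad2deg(Ro.from_matrix(R.T@Rg).as_rotvec()).round(1)
E
python3 - <<'E'
from h import *
from cell import sensors
st=sensors.sense()
p0=fpos(49.2,.015);print(p0,rel(st,[*p0,.22]))
for b in range(49,-56,-6):print(b,((fpos(b)-p0)*[100,-100]).round(2))
E
```

```text
[ 0.62906347 -0.01390626] (array([16.85, 23.51,  1.2 ]), array([-0. , -0.1, 99.3]))
49 [1.17 1.  ]
43 [2.12 1.62]
37 [3.01 2.34]
31 [3.83 3.18]
25 [4.56 4.1 ]
19 [5.2  5.12]
13 [5.72 6.21]
7 [6.12 7.37]
1 [6.39 8.58]
-5 [6.54 9.65]
-11 [ 6.58 10.72]
-17 [ 6.52 11.79]
-23 [ 6.34 12.87]
-29 [ 6.06 13.95]
-35 [ 5.65 15.  ]
-41 [ 5.13 16.02]
-47 [ 4.49 16.99]
-53 [ 3.74 17.9 ]
```

To row units: 23.5 cm / 100 = 0.235, 1.2 cm / 100 = 0.012, 80 degrees / 360 = 0.2222.

Emit:
{"name": "carry_out", "arguments": {"targets": [[0.025,0.033,0,0,0,0.0278,0],[0.05,0.066,0,0,0,0.0556,0],[0.075,0.099,0,0,0,0.0833,0],[0.1,0.132,0,0,0,0.1111,0],[0.125,0.165,0,0,0,0.1389,0],[0.15,0.2,0,0,0,0.1667,0],[0.165,0.225,0.005,0,0,0.1944,0],[0.168,0.235,0.012,0,0,0.2222,0]]}}

```text
clock: 2.15
tool_pos: [0.6308, -0.0222, 0.219]
tool_rot: [-3.141, 0.0, 0.315]
wrist_force: [-0.2, -0.2, -0.3]
grip_width: 0.0003
grasp_force: 0.0
```

To row units: 19.3 degrees / 360 = 0.0536.

Emit:
{"name": "carry_out", "arguments": {"targets": [[0,0,0,0,0,0.0278,0],[0,0,0,0,0,0.0536,0],[0,0,0,0,0,0.0536,0],[0,0,0,0,0,0.0536,0]]}}

```text
clock: 2.65
tool_pos: [0.6299, -0.0236, 0.2195]
tool_rot: [3.142, 0.0, -0.014]
wrist_force: [-0.0, 0.4, -0.1]
grip_width: 0.0005
grasp_force: 0.0
```

```bash
python3 - <<'E'
from h import *
from cell import sensors,eyes
st=sensors.sense();p0=fpos(49.2,.015);print(st["tool_pos"],st["qpos"].round(2),st["wrist_force"].round(1),st["grip_width"],rel(st,[*p0,.049]))
s=eyes.snapshot("top");cv2.imwrite("pics/t2.png",cv2.resize(s["pixels"][110:290,180:420],None,fx=3,fy=3)[:,:,::-1])
E
```

```text
[ 0.62988474 -0.02357929  0.21949511] [-0.14  0.51  1.56 -0.    1.07  1.44] [-0.   0.4 -0.1] 0.0005158939263183728 (array([-0.09, -0.97, 17.05]), array([ 0. ,  0. , -0.8]))
```

View pics/t2.png

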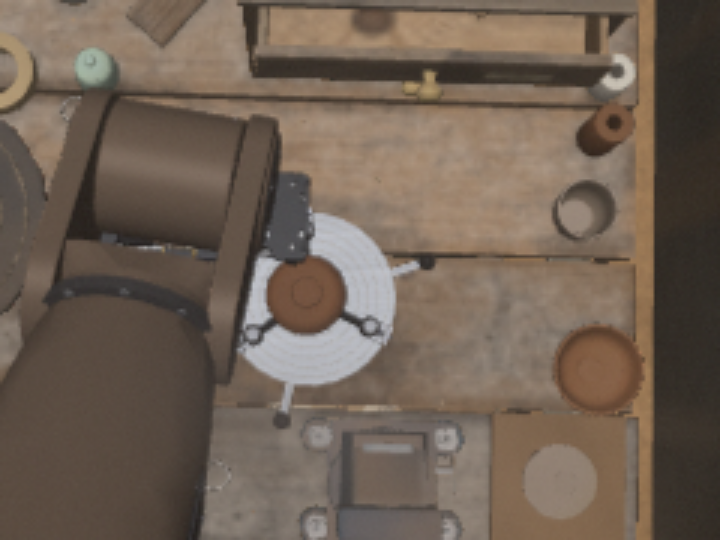

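The top view shows the chuck untouched and the gripper body lying along y, with its end at (290,215), clear of the drawer knob at (425,88). Now the descent beside bar 0.

To row units: 17 cm / 100 = 0.17, 16 cm / 100 = 0.16, -0.8 degrees / 360 = -0.0022.

Emit:
{"name": "carry_out", "arguments": {"targets": [[-0.001,-0.01,0,0,0,-0.0022,0],[-0.001,-0.01,0.04,0,0,-0.0022,0],[-0.001,-0.01,0.08,0,0,-0.0022,0],[-0.001,-0.01,0.12,0,0,-0.0022,0],[-0.001,-0.01,0.145,0,0,-0.0022,0],[-0.001,-0.01,0.16,0,0,-0.0022,0],[-0.001,-0.01,0.17,0,0,-0.0022,0],[-0.001,-0.01,0.17,0,0,-0.0022,0]]}}

```text
clock: 3.7
tool_pos: [0.6292, -0.0134, 0.0496]
tool_rot: [3.142, 0.0, -0.003]
wrist_force: [-0.2, -0.4, 0.5]
grip_width: 0.0002
grasp_force: 0.0
```

```bash
python3 - <<'E'
from h import *
from cell import sensors
st=sensors.sense();p0=fpos(49.2,.015);print(st["tool_pos"],st["wrist_force"].round(2),rel(st,[*p0,.049]))
E
```

```text
[ 0.629177   -0.01340942  0.04959719] [-0.16 -0.43  0.52] (array([-0.01,  0.05,  0.06]), array([ 0. ,  0. , -0.2]))
```

Emit:
{"name": "carry_out", "arguments": {"targets": [[0.006,0.005,0,0,0,0,0],[0.012,0.01,0,0,0,0,0],[0.0165,0.013,0,0,0,0,0],[0.021,0.016,0,0,0,0,0],[0.0255,0.0195,0,0,0,0,0],[0.03,0.0235,0,0,0,0,0],[0.034,0.0275,0,0,0,0,0],[0.038,0.032,0,0,0,0,0]]}}

```text
clock: 4.7
tool_pos: [0.6672, -0.0459, 0.0494]
tool_rot: [-3.142, 0.0, -0.003]
wrist_force: [-3.7, 2.1, 0.2]
grip_width: 0.0003
grasp_force: 1.8
```

```bash
cat >> h.py <<'E'
from scipy.optimize import brentq
def report(st):
    F=st["wrist_force"];p=st["tool_pos"][:2]
    # bar angle from finger position: perpendicular offset of the finger centre from the bar line
    def g(b):
        a=np.deg2rad(b);return (p-CX)@np.array([-np.sin(a),np.cos(a)])-(.005+.012*abs(np.cos(a))+.01*abs(np.sin(a)))
    be=brentq(g,-90,60);a=np.deg2rad(be)
    r=(p-CX)@[np.cos(a),np.sin(a)]
    print("t",round(st["clock"],2),"pos",st["tool_pos"].round(4),"beta",round(be,2),"r",round(r,4),"turned",round(np.deg2rad(49.2-be),3),
      "Ft",round(float(F[:2]@[-np.sin(a),np.cos(a)]),2),"Fr",round(float(F[:2]@[np.cos(a),np.sin(a)]),2),"Fz",round(float(F[2]),2))
E
python3 - <<'E'
from h import *
from cell import sensors,eyes
report(sensors.sense())
s=eyes.snapshot("top");cv2.imwrite("pics/t3.png",cv2.resize(s["pixels"][160:270,220:350],None,fx=5,fy=5)[:,:,::-1])
E
```

```text
t 4.7 pos [ 0.6672 -0.0459  0.0494] beta 30.95 r 0.1077 turned 0.318 Ft 3.71 Fr -2.06 Fz 0.24
```

View pics/t3.png

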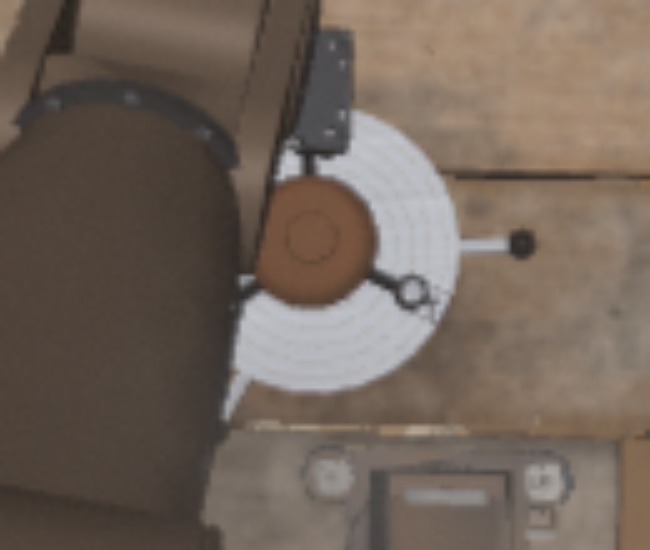

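The ring is turning: bar 1's ball is now at (521,243) in the crop, which agrees with about 0.32 rad. I'll keep going.

To row units: 4.2 cm / 100 = 0.042, 3.6 cm / 100 = 0.036.

Emit:
{"name": "carry_out", "arguments": {"targets": [[0.0038,0.0045,0,0,0,0,0],[0.0073,0.0092,0,0,0,0,0],[0.0106,0.0142,0,0,0,0,0],[0.0137,0.0194,0,0,0,0,0],[0.0164,0.0247,0,0,0,0,0],[0.0189,0.0303,0,0,0,0,0],[0.021,0.036,0,0,0,0,0],[0.023,0.042,0,0,0,0,0]]}}

```text
clock: 5.75
tool_pos: [0.6899, -0.088, 0.0496]
tool_rot: [-3.142, 0.0, -0.003]
wrist_force: [-5.4, 3.0, 1.8]
grip_width: 0.0007
grasp_force: 2.5
```

```bash
python3 -c "
from h import *
from cell import sensors
report(sensors.sense())"
```

```text
t 5.75 pos [ 0.6899 -0.088   0.0496] beta 6.83 r 0.1075 turned 0.74 Ft 3.6 Fr -5.04 Fz 1.84
```

To row units: 4.4 cm / 100 = 0.044, 3.9 cm / 100 = 0.039.

Emit:
{"name": "carry_out", "arguments": {"targets": [[0.0015,0.006,0,0,0,0,0],[0.0027,0.012,0,0,0,0,0],[0.0036,0.0175,0,0,0,0,0],[0.0042,0.023,0,0,0,0,0],[0.0045,0.028,0,0,0,0,0],[0.0046,0.0335,0,0,0,0,0],[0.0044,0.039,0,0,0,0,0],[0.004,0.044,0,0,0,0,0]]}}

```text
clock: 6.75
tool_pos: [0.6939, -0.1319, 0.0496]
tool_rot: [-3.141, -0.0, -0.003]
wrist_force: [-2.1, 4.5, -1.0]
grip_width: 0.0006
grasp_force: 2.0
```

```bash
python3 -c "
from h import *
from cell import sensors
st=sensors.sense();report(st)
for b in range(-17,-58,-2):print(b,*rel(st,[*fpos(b),.0495])[0])"
```

```text
t 6.75 pos [ 0.6939 -0.1319  0.0496] beta -17.09 r 0.1077 turned 1.157 Ft 3.65 Fr -3.33 Fz -0.99
-17 0.03 -0.01 0.01
-19 -0.01 0.35 0.01
-21 -0.07 0.71 0.01
-23 -0.14 1.07 0.01
-25 -0.22 1.43 0.01
-27 -0.32 1.79 0.0
-29 -0.42 2.15 0.0
-31 -0.55 2.5 0.0
-33 -0.68 2.85 0.0
-35 -0.83 3.2 0.0
-37 -0.99 3.55 0.0
-39 -1.16 3.89 0.0
-41 -1.35 4.22 0.0
-43 -1.55 4.55 0.0
-45 -1.76 4.88 0.0
-47 -1.98 5.2 0.0
-49 -2.22 5.51 0.0
-51 -2.47 5.81 0.0
-53 -2.73 6.11 0.0
-55 -3.0 6.4 0.0
-57 -3.29 6.67 0.0
```

To row units: 2.5 cm / 100 = 0.025, 2.15 cm / 100 = 0.0215.

Emit:
{"name": "carry_out", "arguments": {"targets": [[0,0.0035,0,0,0,0,0],[-0.0007,0.007,0,0,0,0,0],[-0.0015,0.0105,0,0,0,0,0],[-0.0022,0.014,0,0,0,0,0],[-0.0032,0.018,0,0,0,0,0],[-0.0042,0.0215,0,0,0,0,0],[-0.0055,0.025,0,0,0,0,0],[-0.0055,0.025,0,0,0,0,0]]}}

```text
clock: 7.75
tool_pos: [0.6882, -0.1573, 0.0497]
tool_rot: [3.141, -0.0, -0.003]
wrist_force: [-0.5, 2.1, -0.4]
grip_width: 0.0007
grasp_force: 0.7
```

```bash
python3 - <<'E'
from h import *
from cell import sensors,eyes
st=sensors.sense();report(st)
for b in range(-31,-58,-2):print(b,*rel(st,[*fpos(b),.0495])[0])
s=eyes.snapshot("top");cv2.imwrite("pics/t4.png",cv2.resize(s["pixels"][160:260,230:340],None,fx=6,fy=6,interpolation=cv2.INTER_CUBIC)[:,:,::-1])
E
```

```text
t 7.75 pos [ 0.6882 -0.1573  0.0497] beta -31.22 r 0.108 turned 1.404 Ft 1.54 Fr -1.49 Fz -0.35
-31 0.02 -0.04 0.02
-33 -0.12 0.31 0.02
-35 -0.26 0.66 0.02
-37 -0.42 1.01 0.02
-39 -0.6 1.35 0.02
-41 -0.78 1.68 0.02
-43 -0.98 2.02 0.02
-45 -1.19 2.34 0.02
-47 -1.42 2.66 0.02
-49 -1.66 2.97 0.02
-51 -1.91 3.27 0.02
-53 -2.17 3.57 0.02
-55 -2.44 3.86 0.02
-57 -2.73 4.13 0.02
```

View pics/t4.png

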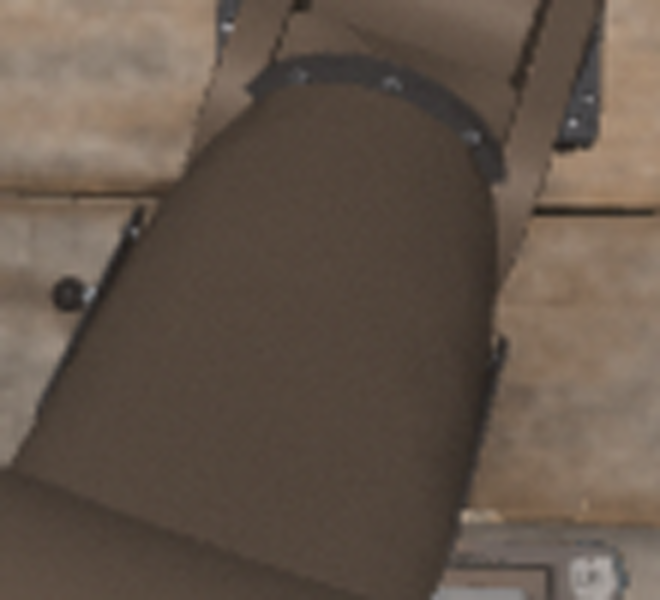

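The arm now hides the chuck from above, with only bar 2's ball visible at (68,294). From here I'll go by force and angle, in slow steps.

To row units: 1 cm / 100 = 0.01, 0.84 cm / 100 = 0.0084.

Emit:
{"name": "carry_out", "arguments": {"targets": [[-0.0006,0.0015,0,0,0,0,0],[-0.0012,0.003,0,0,0,0,0],[-0.0019,0.0048,0,0,0,0,0],[-0.0026,0.0066,0,0,0,0,0],[-0.0034,0.0084,0,0,0,0,0],[-0.0042,0.01,0,0,0,0,0]]}}

```text
clock: 8.55
tool_pos: [0.6839, -0.1667, 0.0496]
tool_rot: [-3.142, 0.0, -0.003]
wrist_force: [-0.5, 5.0, 0.4]
grip_width: 0.0002
grasp_force: 2.0
```

```bash
python3 -c "
from h import *
from cell import sensors
report(sensors.sense())"
```

```text
t 8.55 pos [ 0.6839 -0.1667  0.0496] beta -36.77 r 0.1077 turned 1.5 Ft 3.69 Fr -3.38 Fz 0.42
```

Emit:
{"name": "carry_out", "arguments": {"targets": [[-0.0009,0.0017,0,0,0,0,0],[-0.0018,0.0034,0,0,0,0,0],[-0.0027,0.005,0,0,0,0,0],[-0.0036,0.0067,0,0,0,0,0]]}}

```text
clock: 9.05
tool_pos: [0.6803, -0.1735, 0.0496]
tool_rot: [3.141, -0.0, -0.003]
wrist_force: [1.3, 5.4, -0.6]
grip_width: 0.0004
grasp_force: 2.0
```

```bash
python3 -c "
from h import *
from cell import sensors
report(sensors.sense())"
```

```text
t 9.05 pos [ 0.6803 -0.1735  0.0496] beta -40.75 r 0.1077 turned 1.57 Ft 4.94 Fr -2.48 Fz -0.64
```

To row units: 0.98 cm / 100 = 0.0098, -0.64 cm / 100 = -0.0064.

Emit:
{"name": "carry_out", "arguments": {"targets": [[-0.001,0.0016,0,0,0,0,0],[-0.002,0.0033,0,0,0,0,0],[-0.0031,0.0049,0,0,0,0,0],[-0.0041,0.0066,0,0,0,0,0],[-0.0053,0.0082,0,0,0,0,0],[-0.0064,0.0098,0,0,0,0,0]]}}

```text
clock: 9.8
tool_pos: [0.6739, -0.1832, 0.0496]
tool_rot: [-3.142, -0.0, -0.003]
wrist_force: [0.5, 6.5, 0.7]
grip_width: 0.0004
grasp_force: 2.4
```

```bash
python3 -c "
from h import *
from cell import sensors
st=sensors.sense();report(st)
for b in range(-46,-58,-1):print(b,*rel(st,[*fpos(b),.0495])[0])"
```

```text
t 9.8 pos [ 0.6739 -0.1832  0.0496] beta -46.79 r 0.1076 turned 1.675 Ft 4.8 Fr -4.41 Fz 0.73
-46 0.12 -0.09 0.01
-47 0.01 0.07 0.01
-48 -0.11 0.22 0.01
-49 -0.23 0.38 0.01
-50 -0.35 0.53 0.01
-51 -0.48 0.68 0.01
-52 -0.61 0.83 0.01
-53 -0.74 0.98 0.01
-54 -0.88 1.12 0.01
-55 -1.02 1.26 0.01
-56 -1.16 1.4 0.01
-57 -1.3 1.54 0.01
```

To row units: 0.3 cm / 100 = 0.003, -0.23 cm / 100 = -0.0023.

Emit:
{"name": "carry_out", "arguments": {"targets": [[-0.0011,0.0015,0,0,0,0,0],[-0.0023,0.003,0,0,0,0,0]]}}

```text
clock: 10.05
tool_pos: [0.6718, -0.1861, 0.0497]
tool_rot: [3.142, -0.001, -0.003]
wrist_force: [2.1, 6.1, -0.9]
grip_width: 0.0002
grasp_force: 2.6
```

```bash
python3 - <<'E'
from h import *
from cell import sensors,eyes
report(sensors.sense())
s=eyes.snapshot("scene");w=eyes.snapshot("wrist")
cv2.imwrite("pics/s5.png",np.hstack([cv2.resize(s["pixels"][170:290,220:340],(360,360)),cv2.resize(w["pixels"],(440,360))])[:,:,::-1])
E
```

```text
t 10.05 pos [ 0.6718 -0.1861  0.0497] beta -48.66 r 0.1077 turned 1.708 Ft 5.58 Fr -3.19 Fz -0.91
```

View pics/s5.png

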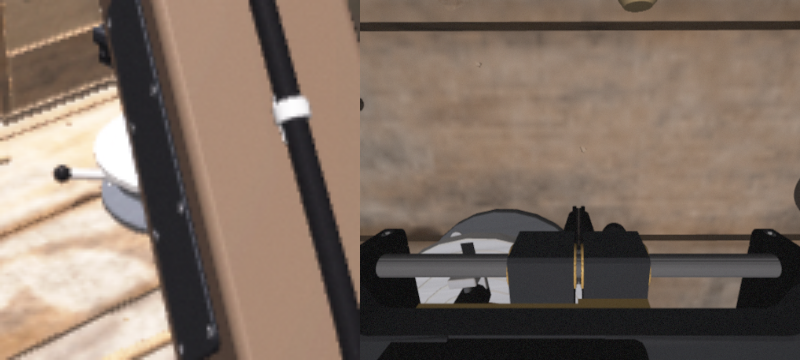

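The left half shows bar 2's ball at (62,173). The wrist view doesn't show the jaws' contact, so I'll continue in 2° steps by force.

To row units: 0.3 cm / 100 = 0.003, -0.25 cm / 100 = -0.0025.

Emit:
{"name": "carry_out", "arguments": {"targets": [[-0.0012,0.0015,0,0,0,0,0],[-0.0025,0.003,0,0,0,0,0]]}}

```text
clock: 10.4
tool_pos: [0.6692, -0.189, 0.0497]
tool_rot: [-3.141, -0.0, -0.003]
wrist_force: [0.9, 8.3, 0.5]
grip_width: 0.0004
grasp_force: 2.8
```

```bash
python3 -c "
from h import *
from cell import sensors
report(sensors.sense())"
```

```text
t 10.4 pos [ 0.6692 -0.189   0.0497] beta -50.62 r 0.1075 turned 1.742 Ft 5.92 Fr -5.82 Fz 0.48
```

To row units: 0.3 cm / 100 = 0.003, -0.26 cm / 100 = -0.0026.

Emit:
{"name": "carry_out", "arguments": {"targets": [[-0.0013,0.0015,0,0,0,0,0],[-0.0026,0.003,0,0,0,0,0]]}}

```text
clock: 10.65
tool_pos: [0.6666, -0.1919, 0.0497]
tool_rot: [-3.141, -0.001, -0.003]
wrist_force: [1.6, 7.0, -0.3]
grip_width: 0.0004
grasp_force: 3.0
```

```bash
python3 -c "
from h import *
from cell import sensors
report(sensors.sense())"
```

```text
t 10.65 pos [ 0.6666 -0.1919  0.0497] beta -52.61 r 0.1075 turned 1.777 Ft 5.53 Fr -4.62 Fz -0.34
```

The force readings put the ring at about 2.03 and the jaw geometry puts it at about 2.1. One more 2.5° step should land inside the 2.05–2.2 band.

To row units: 0.36 cm / 100 = 0.0036, -0.33 cm / 100 = -0.0033.

Emit:
{"name": "carry_out", "arguments": {"targets": [[-0.001,0.001,0,0,0,0,0],[-0.002,0.002,0,0,0,0,0],[-0.0033,0.0036,0,0,0,0,0]]}}

```text
clock: 11.02
tool_pos: [0.6634, -0.1954, 0.0497]
tool_rot: [-3.141, -0.001, -0.003]
wrist_force: [2.6, 7.0, -0.6]
grip_width: 0.0004
grasp_force: 3.2
```

```bash
python3 -c "
from h import *
from cell import sensors
report(sensors.sense())"
```

```text
t 11.03 pos [ 0.6634 -0.1954  0.0497] beta -55.01 r 0.1076 turned 1.819 Ft 6.13 Fr -4.26 Fz -0.6
```

Force onset and slope now agree on about 2.1. I'll back the finger off the bar, lift, and move away to look.

To row units: -20 cm / 100 = -0.2, -19 cm / 100 = -0.19.

Emit:
{"name": "carry_out", "arguments": {"targets": [[0.004,-0.003,0,0,0,0,0],[0.01,-0.007,0,0,0,0,0],[0.016,-0.011,0,0,0,0,0],[0.016,-0.011,-0.04,0,0,0,0],[0.016,-0.011,-0.09,0,0,0,0],[0.016,-0.011,-0.14,0,0,0,0],[0.016,-0.011,-0.19,0,0,0,0],[0.016,-0.011,-0.2,0,0,0,0]]}}

```text
clock: 12.02
tool_pos: [0.6803, -0.1849, 0.2537]
tool_rot: [3.139, -0.006, -0.003]
wrist_force: [1.3, -0.1, -1.8]
grip_width: 0.0006
grasp_force: 0.0
```

To row units: 25 cm / 100 = 0.25, -24 cm / 100 = -0.24.

Emit:
{"name": "carry_out", "arguments": {"targets": [[-0.035,0.035,0,0,0,0,0],[-0.07,0.07,0,0,0,0,0],[-0.11,0.11,0,0,0,0,0],[-0.15,0.15,0,0,0,0,0],[-0.19,0.19,0,0,0,0,0],[-0.22,0.22,0,0,0,0,0],[-0.24,0.25,0,0,0,0,0],[-0.24,0.25,0,0,0,0,0]]}}

```text
clock: 13.02
tool_pos: [0.4371, -0.4356, 0.2487]
tool_rot: [-3.141, 0.001, -0.006]
wrist_force: [0.3, 1.3, -0.1]
grip_width: 0.0006
grasp_force: 0.0
```

```bash
python3 - <<'E'
from h import *
from cell import sensors,eyes
import pickle
st=sensors.sense();print(st["clock"],st["tool_pos"],st["qpos"].round(2),st["wrist_force"].round(1))
s=eyes.snapshot("top");pickle.dump(s,open("s6.pkl","wb"))
b=eyes.snapshot("scene")
f=lambda i,y,x:cv2.resize(i[y:y+100,x:x+100],None,fx=4,fy=4,interpolation=cv2.INTER_CUBIC)
cv2.imwrite("pics/t6.png",np.hstack([f(s["pixels"],165,233),f(b["pixels"],175,230)])[:,:,::-1])
E
```

```text
13.025 [ 0.43710221 -0.43559059  0.24874003] [-0.89  0.46  1.56 -0.    1.12  0.69] [ 0.3  1.3 -0.1]
```

View pics/t6.png

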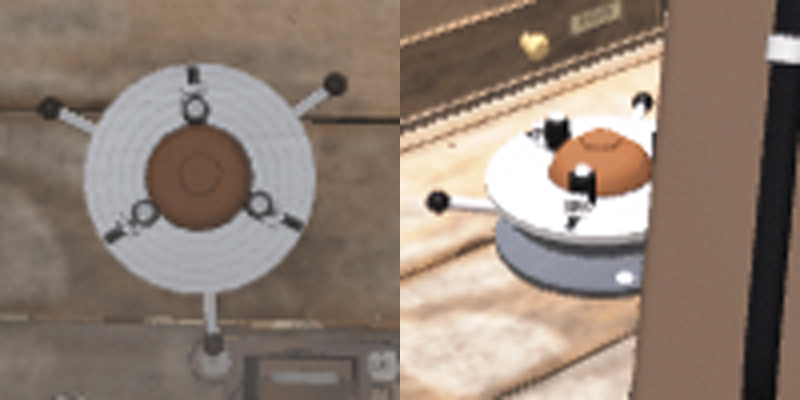

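The top view now shows all three posts against the bowl at (195,110), (146,213) and (260,203). The balls are at (335,85), (47,108) and (212,342), and the bowl is centred near (200,177). I'll put numbers on that.

```bash
python3 - <<'E'
from h import *
import pickle
from scipy.optimize import least_squares
T0=pickle.load(open("s0.pkl","rb"))["top"];T=pickle.load(open("s6.pkl","rb"))
tp=lambda u,v:((u+.5)/4-.5+233,(v+.5)/4-.5+165)
P=[onplane(T,tp(*b),.054)[:2] for b in((335,85),(212,342),(47,108))]
f=lambda x:np.concatenate([P[k]-x[:2]-.126*np.array([np.cos(x[2]-k*2*np.pi/3),np.sin(x[2]-k*2*np.pi/3)]) for k in range(3)])
r=least_squares(f,[.585,-.121,-.9]);print("ring",r.x.round(4),np.rad2deg(r.x[2]),"turned",.8584-r.x[2],"res",r.fun.round(4))
for n,t,js in(("before",T0,((195,90),(125,225),(283,213))),("now",T,((195,110),(146,213),(260,203)))):
    Q=np.array([onplane(t,tp(*j),.089)[:2] for j in js])
    # circumcentre/radius
    c=least_squares(lambda x:np.hypot(*(Q-x[:2]).T)-x[2],[.585,-.12,.06]).x
    print(n,"fit",c.round(4),"r about CX",np.hypot(*(Q-CX).T).round(4))
    hsv=cv2.cvtColor(t["pixels"],cv2.COLOR_RGB2HSV);m=cv2.inRange(hsv,(3,110,30),(14,255,255));w=np.zeros_like(m);w[190:235,260:310]=m[190:235,260:310]
    cs=max(cv2.findContours(w,0,1)[0],key=cv2.contourArea);(x,y),rr=cv2.minEnclosingCircle(cs);M=cv2.moments(cs)
    print("bowl px",x,y,rr,"rim centre z=.065",onplane(t,(M["m10"]/M["m00"],M["m01"]/M["m00"]),.065).round(4))
    w=cv2.inRange(t["pixels"],(140,140,140),(255,255,255));g=np.zeros_like(w);g[175:243,250:317]=w[175:243,250:317]
    ys,xs=np.nonzero(g);print("table centre",onplane(t,((xs.min()+xs.max())/2,(ys.min()+ys.max())/2),.06).round(4))
E
```

```text
ring [ 0.5855 -0.118  -0.9393] -53.81513402072 turned 1.7976512760635783 res [-0.0006 -0.0012  0.0011 -0.0001 -0.0005  0.0013]
before fit [ 0.5825 -0.1197  0.0657] r about CX [0.0628 0.0666 0.0676]
bowl px 281.10205078125 207.448974609375 11.998720169067383 rim centre z=.065 [ 0.5978 -0.1228  0.065 ]
table centre [ 0.5809 -0.1267  0.06  ]
now fit [ 0.5846 -0.119   0.0487] r about CX [0.0479 0.0489 0.0491]
bowl px 281.5 208.0 11.884963989257812 rim centre z=.065 [ 0.5964 -0.1259  0.065 ]
table centre [ 0.5776 -0.1177  0.06  ]
```

Measured against the jaw contact point, the posts moved in 17.0 mm (1.55 rad) before touching. The total turn is about 1.81 rad, so the ring sits near 2.1. The jaw radii are equal to within about 1 mm and the bowl is centred. I'm handing in.

```bash
python3 -c "
from cell import robot
print(robot.hand_in())"
```

```text
the job is handed in; nothing more can be done
None
```

I turned the chuck ring clockwise by about 1.8 rad, to an estimated 2.1 (the good-grip range is 2.05–2.2), pushing on bar 0 only; all three jaws appear to bear on the bowl, centred to about 1 mm by camera, the arm is clear, and the job is handed in (no verdict was returned).

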